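# Turn the plinth for its next moulding pass and set the hold-down

## Task

The square wooden plinth has had one side moulded; give it a quarter turn (either way) so that a plain side next to the moulded one lies flat against the fence, and slide it along the fence until it stands centred under the hold-down shoe. Then turn the hold-down's thumbscrew clockwise until it seats, back it off a quarter turn so that the plinth can slide, and finish while still holding the thumbscrew there, so that I can nip up its lock nut. Leave the other tools where they lie.

Things in the scene. Friction and masses are not known exactly. Their poses are not given: they have to be found in the camera images.
- under_shoe (a point): fixed point on the top of the fixture's flat aluminium plate (12 mm thick), straight below the hold-down's thumbscrew. x axis: level, square to the fence and towards it; y axis: along the fence, feed direction; z up. In this frame the plate spans x -150 to 110 mm, y -260 to 160 mm. The turned plinth, flat on the fence and centred under the shoe, has its centre at x = 0, y = 0 here
- fence_face (a point): on the fence's working face, 30 mm in +x from under_shoe, same axes, at the fence's top edge, 25 mm above the plate. The face is the plane x = 0 here, y -255 to 155 mm; the fence is 16 mm thick, behind it (+x). It has a gap at y 53 to 97 mm, where the motionless steel cutter (36 mm across, at y 75, to 57 mm above the plate) sticks out 12 mm past the face
- hold_down (a point): centre of the top of the hold-down arm's boss, on the screw axis, 95 mm above the plate, axes as under_shoe. The arm, 26 mm wide (boss 32), reaches from a column behind the fence (x 64 to 92 mm) over the fence to x = -16, underside 75, top 89 mm above the plate. No gripper fits under it: the plinth is pushed in along the fence from the -y side
- shoe_face (a point): middle of the underside of the round cork-faced shoe, 26 mm across, that hangs on the screw's lower end and moves up and down with it without turning: at the start 1 to 2 mm clear of a 50 mm high plinth, and just pressing on it (0.3 mm) when the screw is seated
- plinth_center (a point): centre (half-way up) of the loose wooden plinth, 60 x 60 mm, 50 mm high, 0.08 to 0.17 kg, lying on the plate before the fence on the -y side of the hold-down, moulded side roughly to the fence. Its x axis points to the moulded side: two 6 mm steps cut into the upper 14 mm (60 mm wide up to 36 mm above the plate, then 54, and 48 at the top); the other sides are plain
- spade (a point): centre of the thumbscrew's flat steel spade head, on the upright screw axis, about 129 mm above the plate: 36 mm wide along this point's x axis, 8 mm thick along its y axis, 34 mm tall (17 mm below to 17 mm above this point). Gripped from above across the 8 mm. Collar and loose lock nut (18 mm across) begin 17 mm below this point. Turns with the screw and rises 4 mm per turn
- thumbscrew (a joint): angle of the thumbscrew (rad): 0 at its seat, a hard stop; grows as it is backed off counter-clockwise seen from above (to 5 at most); clockwise brings it down. Lead 4 mm, light friction (about 0.04 N m), stays where it is left. Starts backed off by 2.2 to 3.0
- wrench: bystander: steel open-ended wrench, 130 mm, lying on the plate in front of the hold-down; to be left alone
- dust_brush: bystander: 200 mm bench brush on the bench; to be left alone
- screwdriver: bystander: 190 mm screwdriver on the bench; to be left alone
- handpiece: bystander: 160 mm carving handpiece with a small disc, lying on the bench; to be left alone
- pliers: bystander: pliers with dipped handles, about 180 mm, on the bench; to be left alone
- plinth: the plinth of plinth_center: same axes, origin at the centre of its underside
Mind the look-alikes: they are no part of the job. Of the things that look like the plinth, the largest one is meant.

How it is judged:
By the outcome, as a careful person would: the job done as asked, in the order asked, and still so for the second after the job is handed in, while the arm keeps its last pose, push and grip.
It also fails if it takes over 72 s, if anything falls off the work surface, if the arm or the gripper's body presses on something with over 40 N, if the wrist force passes 120 N, or if a joint passes its speed limit or range.

## Robot

A 7-joint arm with a two-finger parallel gripper is mounted at the origin on the work surface. World frame = base frame: x ahead of the robot, y to its left, z up, the work surface at z = 0. Lengths are in m, angles in rad, forces in N, time in s.
With the tool pointing down it reaches from about 0.425 to 0.95 m from the base axis. Payload 4.7 kg.
Tool frame: the origin (TCP) lies between the finger pads; the fingertips stand 25 mm ahead of it and the grasp point (between the pads) lies 6 mm ahead of it; z points along the fingers, y is the line along which they close (so a half turn about z gives the same grasp; the last joint's range is limited). The gripper opens to 85 mm and grips with 20 to 120 N. Pads are 22 mm wide; open, the fingers measure 114 mm over their backs; the gripper's body (76 mm by 85 mm) begins 54 mm behind the grasp point. The pads swing forward as they close: fully open they stand 13 mm farther back than shut.
Start: joints at [-1.162, 0.469, -0.049, 1.532, 0.024, 1.141, -0.082], TCP at [0.286, 0.611, 0.256] pointing down, gripper open.
Joint ranges: [-2.59, 2.59], [-0.33, 1.99], [-1.39, 1.29], [0.1, 2.45], [-1.04, 4.18], [0.21, 1.99], [-2.66, 2.66]. Speed limits (rad/s): [2.57, 2.57, 3.14, 3.14, 3.14, 3.14, 3.14].

## Interface

Orientations are given as a rotation vector (axis times angle).
In Python, from rig import env gives the robot as it stands.
- The arm moves only by the tool jog_arm, never from a script. Its arguments are lists of equal length, an entry for each row: "xyz": the shift along the tool's x, y, z normalised to -1 to 1, where 1 is 250 mm, a list of three; "delta_rot": the turn, a rotation vector about the tool's x, y, z normalised to -1 to 1, where 1 is 180 degrees, a list of three. A call has 1 to 5 rows; each row is the pose to reach, as a shift and turn from the pose commanded when the call began, along the tool's axes at that moment, turning the shorter way round; what a row does not reach only later rows make up. A row lasts 1/10 s, in which the tool goes at most 50 mm and 8.59 degrees, less where a joint would pass 70% of its speed; a pose out of reach is approached as far as the arm can. A call with a number of a shift or a turn outside -1 to 1 is refused whole. A call with a gripper value outside its range is refused whole. "claw" is the opening, from -1 (shut) to 1 (fully open), so that 0 is half open, set as the call begins (left out, the last holds). The fingers move at their own pace and stop on an object; "newtons" is the grip in N (left out, the last holds). Time passes only in rows, so rows that repeat a pose let the fingers close. It gives the time, the measured TCP pose, the force, the opening and the grip force at its end, in the units of the state.
- env.observe(): the state, without advancing time (a new reading comes with each control period).
- env.snapshot(name): name is "scene" or "top" or "wrist"; returns a dict with "frame" (384x512x3 uint8, red, green, blue), "fx", "fy", "cx", "cy" (pixels), "origin" and "rotation" of the camera in the world; the wrist camera has in their place "tool_from_camera" (4x4, takes a point from camera to tool coordinates, whose origin is the TCP and whose axes are the flange's). Camera axes: x right, y down, z forward; pixel columns grow to the right and rows downward; lengths in m; the calibration is good to about 2 mm. A picture is of the moment at which its call begins: read the wrist's pose just before it. There is no depth.
- env.sign_off(): hands the job in; it is judged then, once.
The state is a dict: "time": time; "joints": joint angles; "dq": joint speeds; "tau": joint torques, N m; "eef_pos": TCP position; "tool_rot": TCP orientation; "ft_force": force on the tool from outside, world axes, zero at the start; "moment": the same for the moment, N m; "finger_gap": finger opening in m; "finger_force": force on a finger pad.
Only numpy, scipy, OpenCV 4.12 (cv2) and the standard library are available. Lean on these libraries where they do the work, as an engineer would, in place of code of your own. Each camera call takes 0.05 s, during which the arm holds its last target. There are 200 camera calls.

## Working session

There is one attempt and no reset: what is moved stays moved. The work goes in short steps, Python scripts to look and compute and a tool call to move; the robot and the scene stay as the last step left them, time stands still between calls to the robot, and variables do not carry over. Pictures are saved under pics/ and viewed, at most 10 in all, crops included, and the job is handed in when it is done.

Besides the shell and the picture viewer there is one more tool, called by a JSON object that holds its "fn" and its "kwargs". jog_arm: Moves the arm, as the interface text tells. Scaled input: -1 to 1 covers 250 mm each way for a shift and 180 degrees each way for a turn. Its arguments: {"type":"object","properties":{"xyz":{"type":"array"},"delta_rot":{"type":"array"},"claw":{"type":"number"},"newtons":{"type":"number"}},"required":["xyz","delta_rot"]}

```bash
ls; mkdir -p pics
cat > h.py <<'E'
import numpy as np, cv2
from scipy.spatial.transform import Rotation as R
from rig import env
def snap(n,f=None):
    o=env.observe(); s=env.snapshot(n)
    if n=="wrist":
        T=np.eye(4);T[:3,:3]=R.from_rotvec(o["tool_rot"]).as_matrix();T[:3,3]=o["eef_pos"]
        T=T@np.array(s["tool_from_camera"]);s["origin"]=T[:3,3];s["rotation"]=T[:3,:3]
    s["origin"]=np.array(s["origin"]);s["rotation"]=np.array(s["rotation"])
    if f: cv2.imwrite(f,s["frame"][:,:,::-1])
    return s
def ray(s,u,v,z):
    d=s["rotation"]@np.array([(u-s["cx"])/s["fx"],(v-s["cy"])/s["fy"],1]);o=s["origin"]
    return o+d*(z-o[2])/d[2]
def proj(s,p):
    c=s["rotation"].T@(np.array(p)-s["origin"]);return np.array([s["fx"]*c[0]/c[2]+s["cx"],s["fy"]*c[1]/c[2]+s["cy"]])
def st():
    o=env.observe()
    for k in("time","joints","eef_pos","tool_rot","ft_force","finger_gap","finger_force"):print(k,np.round(o[k],4))
E
python3 - <<'E'
from h import *
import pickle
a=snap("scene");b=snap("top");pickle.dump((a,b),open("ab.pkl","wb"))
for n,s in(("scene",a),("top",b)):
    cv2.imwrite(f"pics/{n}.png",cv2.resize(s["frame"][:,:,::-1],(800,600),interpolation=cv2.INTER_CUBIC))
    print(n,s["origin"],s["rotation"].round(3).tolist(),s["fx"],s["cx"],s["cy"])
st()
E
```

```text
pics
scene [ 1.08827418 -0.56869908  0.69316828] [-2.096, -0.811, 0.416] 374.9416646263382 255.565920763439 193.05790016598226
top [0.35893287 0.00301639 1.55891597] [-2.162, 2.135, -0.137] 473.4655691541552 250.80737343398192 191.7503620415234
time 0.1
joints [-1.1619  0.4694 -0.0486  1.5336  0.0241  1.141  -0.0823]
eef_pos [0.2859 0.6109 0.2554]
tool_rot [-6.8210e-01 -3.0663e+00  2.7000e-03]
ft_force [-0.1109 -0.2464 -1.7953]
finger_gap 0.0853
finger_force 0.0
```

View pics/top.png

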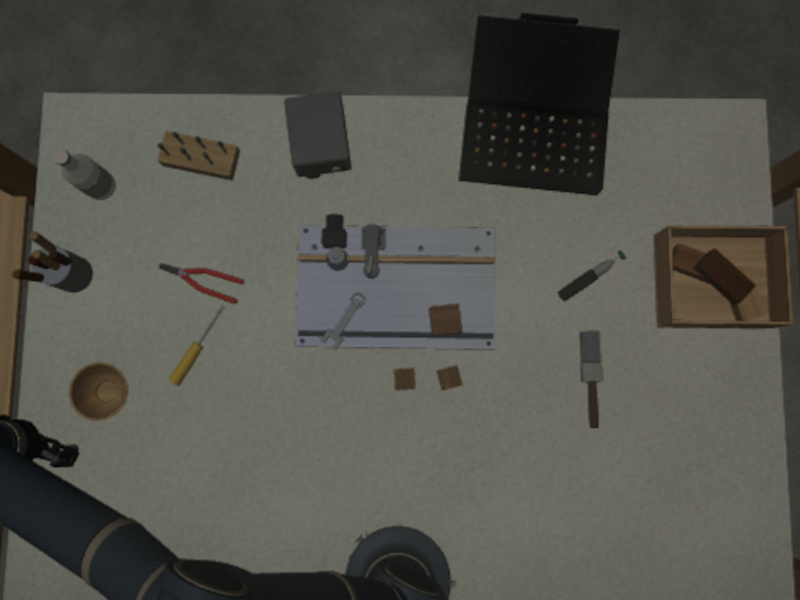

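View pics/scene.png

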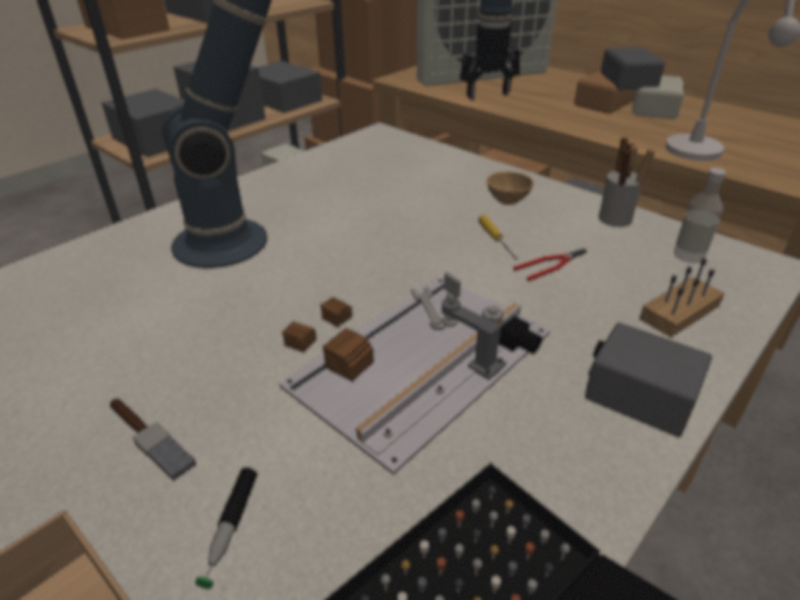

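The top view shows the plate (corners about (299,226), (495,227), (495,348) and (295,348)), the fence at row 259, the hold-down at (372,255) and the cutter at (337,258). 

Look-alikes:
- Large block on the plate at (446,320). This is the one meant: largest, stepped, on the plate.
- Small blocks on the bench at (404,379) and (449,377).
- Brown pieces in the tray at (720,275).

The scene view shows the large block at (348,354) and the small ones at (336,311) and (299,336).

```bash
sed -i 's/s\["rotation"\]=np.array(s\["rotation"\])$/s["rotation"]=np.array(s["rotation"])\n    if s["rotation"].ndim==1: s["rotation"]=R.from_rotvec(s["rotation"]).as_matrix()/' h.py
python3 - <<'E'
from h import *
import pickle
a,b=pickle.load(open("ab.pkl","rb"))
for s in(a,b): s["rotation"]=R.from_rotvec(s["rotation"]).as_matrix()
k=.64
for n,u,v,z in[("c1",299,226,.012),("c2",495,227,.012),("c3",495,348,.012),("c4",295,348,.012),("fenceL",300,262,.037),("fenceR",494,262,.037),("plinth",446,320,.062),("boss",371,270,.12),("small",404,379,.03),("wr1",358,298,.015),("wr2",332,340,.015)]:
    print(n,ray(b,u*k,v*k,z).round(4))
print(env.snapshot("wrist")["tool_from_camera"])
i=b["frame"][:,:,::-1][180:235,260:330]
h=cv2.cvtColor(i,cv2.COLOR_BGR2HSV); m=((h[...,0]<18)&(h[...,1]>90)).astype(np.uint8)
for c in cv2.findContours(m,0,2)[0]:
    if cv2.contourArea(c)>60: 
        r=cv2.minAreaRect(c);print(r,[ray(b,p[0]+260,p[1]+180,.05).round(3) for p in cv2.boxPoints(r)])
cv2.imwrite("pics/crop.png",cv2.resize(b["frame"][130:245,180:330,::-1],(780,598),interpolation=cv2.INTER_CUBIC))
E
```

```text
c1 [0.725  0.2163 0.012 ]
c2 [ 0.7275 -0.2029  0.012 ]
c3 [ 0.4689 -0.2014  0.012 ]
c4 [0.4637 0.2169 0.012 ]
fenceL [0.6421 0.2085 0.037 ]
fenceR [ 0.6468 -0.197   0.037 ]
plinth [ 0.5211 -0.0956  0.062 ]
boss [0.6122 0.0565 0.12  ]
small [ 0.4015 -0.0117  0.03  ]
wr1 [0.5705 0.0868 0.015 ]
wr2 [0.4812 0.1396 0.015 ]
[[ 1.22428396e-03 -9.52382812e-01 -3.04902411e-01  7.78862075e-02]
 [ 9.99999148e-01  1.30407035e-03 -5.80227362e-05  7.43505599e-04]
 [ 4.52874050e-04 -3.04902080e-01  9.52383597e-01 -1.18402594e-01]
 [ 0.00000000e+00  0.00000000e+00  0.00000000e+00  1.00000000e+00]]
((24.902437210083008, 24.121952056884766), (17.00645637512207, 17.889907836914062), 83.6598129272461) [array([ 0.548, -0.063,  0.05 ]), array([ 0.555, -0.12 ,  0.05 ]), array([ 0.501, -0.126,  0.05 ]), array([ 0.494, -0.069,  0.05 ])]
```

View pics/crop.png

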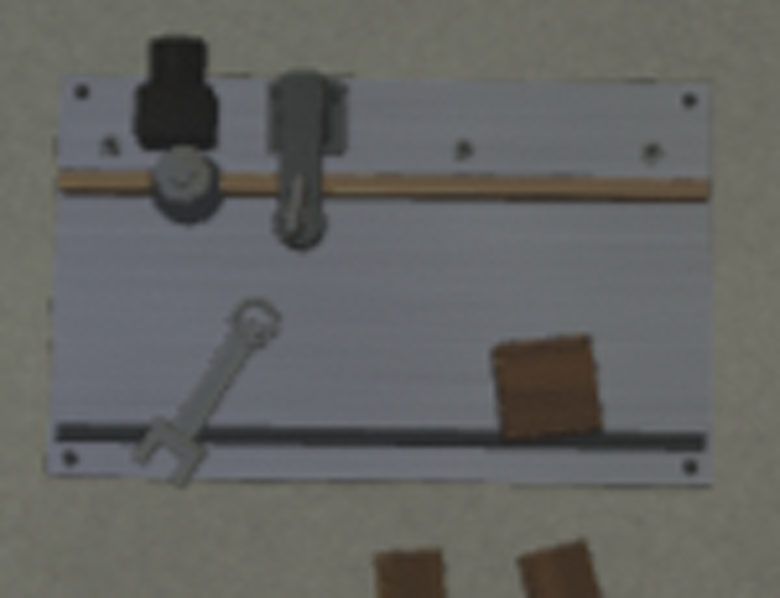

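Block chosen: the large one at crop (547,388). Its step line is on the fence side and its yaw is about 7°. The two small blocks are the look-alikes. I'll go above it now.

{"fn": "jog_arm", "kwargs": {"xyz": [[-0.683,-0.72,0],[-0.683,-0.72,0],[-0.683,-0.72,0],[-0.683,-0.72,0],[-0.683,-0.72,0]], "delta_rot": [[0,0,0],[0,0,0],[0,0,0],[0,0,0],[0,0,0]], "claw": 1}}

```text
time: 0.65
eef_pos: [0.3648, 0.3736, 0.2561]
tool_rot: [-0.683, -3.067, 0.001]
ft_force: [1.0, 0.7, -0.2]
finger_gap: 0.0854
finger_force: 0.0
```

{"fn": "jog_arm", "kwargs": {"xyz": [[-0.683,-0.72,0],[-0.683,-0.72,0],[-0.683,-0.72,0],[-0.683,-0.72,0],[-0.683,-0.72,0]], "delta_rot": [[0,0,0],[0,0,0],[0,0,0],[0,0,0],[0,0,0]]}}

```text
time: 1.15
eef_pos: [0.443, 0.1383, 0.2564]
tool_rot: [0.683, 3.066, 0.001]
ft_force: [0.1, 0.4, 1.3]
finger_gap: 0.0853
finger_force: 0.0
```

```bash
cat >> h.py <<'E'
def go(p,yaw_y,lim=1):
    "normalised xyz, turn to TCP p with tool y at azimuth yaw_y (deg), tool down"
    o=env.observe();M=R.from_rotvec(o["tool_rot"]).as_matrix()
    a=np.radians(yaw_y);yt=np.array([np.cos(a),np.sin(a),0]);zt=np.array([0,0,-1.]);T=np.c_[np.cross(yt,zt),yt,zt]
    d=M.T@(np.array(p)-o["eef_pos"]);r=R.from_matrix(M.T@T).as_rotvec()
    print("xyz",(d/.25).round(3),"rot",(r/np.pi).round(3))
E
python3 -c "
from h import *
st();go((.521,-.095,.256),7)"
```

```text
time 1.15
joints [-0.5583  0.1183  0.1808  2.0222 -0.0253  1.0028  0.7675]
eef_pos [0.443  0.1383 0.2564]
tool_rot [6.8260e-01 3.0663e+00 5.0000e-04]
ft_force [0.0777 0.3923 1.2547]
finger_gap 0.0853
finger_force 0.0
xyz [-0.678 -0.713  0.001] rot [ 0.    -0.     0.322]
```

{"fn": "jog_arm", "kwargs": {"xyz": [[-0.678,-0.713,0],[-0.678,-0.713,0],[-0.678,-0.713,0],[-0.678,-0.713,0],[-0.678,-0.713,0]], "delta_rot": [[0,0,0],[0,0,0],[0,0,0],[0,0,0],[0,0,0]]}}

```text
time: 1.65
eef_pos: [0.5209, -0.0951, 0.2563]
tool_rot: [0.683, 3.066, 0.0]
ft_force: [0.6, 0.4, -0.1]
finger_gap: 0.0852
finger_force: 0.0
```

{"fn": "jog_arm", "kwargs": {"xyz": [[0,0,0],[0,0,0],[0,0,0],[0,0,0],[0,0,0]], "delta_rot": [[0,0,0.2],[0,0,0.2],[0,0,0.2],[0,0,0.2],[0,0,0.2]]}}

```text
time: 2.15
eef_pos: [0.5206, -0.0927, 0.256]
tool_rot: [-1.598, -2.704, 0.001]
ft_force: [-0.3, 0.3, 0.1]
finger_gap: 0.0855
finger_force: 0.0
```

{"fn": "jog_arm", "kwargs": {"xyz": [[0,0,0],[0,0,0],[0,0,0],[0,0,0],[0,0,0]], "delta_rot": [[0,0,0.122],[0,0,0.122],[0,0,0.122],[0,0,0.122],[0,0,0.122]]}}

```text
time: 2.65
eef_pos: [0.5207, -0.0926, 0.2562]
tool_rot: [-2.079, -2.355, -0.0]
ft_force: [-0.0, 0.2, -0.4]
finger_gap: 0.0855
finger_force: 0.0
```

Run:
```python
from h import *
import pickle
s=snap("wrist");pickle.dump(s,open("w1.pkl","wb"))
cv2.imwrite("pics/w1.png",cv2.resize(s["frame"][:,:,::-1],(800,600)))
st();print(s["origin"],s["fx"],s["cx"],s["cy"])
```

```text
time 2.7
joints [-0.3479  0.245   0.5345  1.9035 -0.1447  1.0309  0.3723]
eef_pos [ 0.5207 -0.0927  0.2562]
tool_rot [-2.0793e+00 -2.3548e+00 -1.0000e-04]
ft_force [-0.142   0.4119 -0.0282]
finger_gap 0.0852
finger_force 0.0
[ 0.5115996  -0.014455    0.37461805] 313.80594889733686 251.6043447949851 190.9553575627911
```

View pics/w1.png

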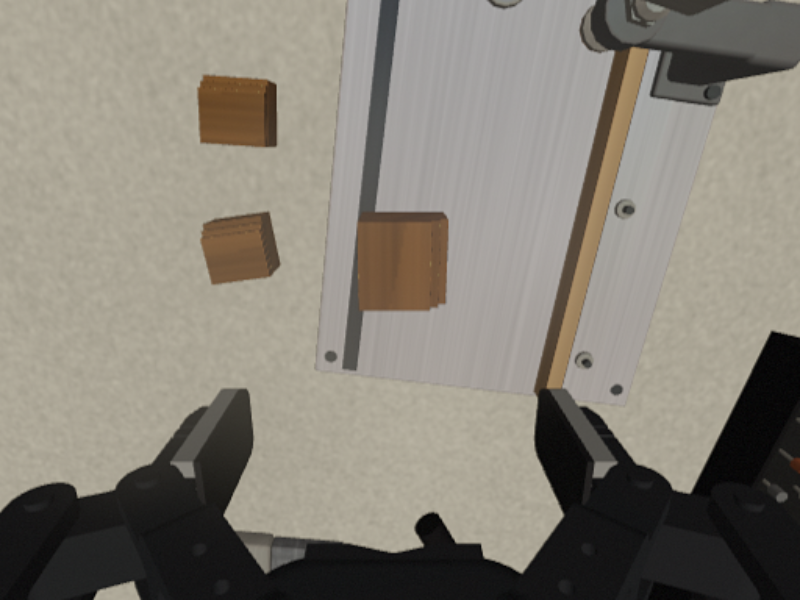

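The wrist view shows the plinth's top face with corners near (360,214), (432,214), (429,309) and (359,309) and the steps on its right, fence side. It is well aligned with the tool. The hold-down boss is at top right.

Run:
```python
from h import *
import pickle
s=pickle.load(open("w1.pkl","rb"));k=.64
for n,u,v,z in[("TL",360,214,.062),("TR",432,214,.062),("BR",429,309,.062),("BL",359,309,.062),("step R",447,303,.048),("stepR top",447,214,.048),("plate c",317,371,.012),("plate c2",625,404,.012),("face bot",538,393,.012),("face bot far",614,60,.012)]:
    print(n,ray(s,u*k,v*k,z).round(4))
i=s["frame"][:,:,::-1];h=cv2.cvtColor(i,cv2.COLOR_BGR2HSV)
print(h[[168,168,168,60,60,60],[250,276,284,383,395,360]])
# plinth blob
m=((h[...,0]<16)&(h[...,1]>90)).astype(np.uint8)
for c in cv2.findContours(m,0,2)[0]:
    if cv2.contourArea(c)>500: print(cv2.boundingRect(c),cv2.minAreaRect(c))
g=cv2.resize(i[20:260,190:430],(720,720)); 
cv2.imwrite("pics/w1c.png",cv2.resize(i[110:260,210:410],(800,600),interpolation=cv2.INTER_CUBIC))
```

```text
TL [ 0.496  -0.0608  0.062 ]
TR [ 0.5414 -0.0551  0.062 ]
BR [ 0.5489 -0.1183  0.062 ]
BL [ 0.5021 -0.1243  0.062 ]
step R [ 0.5624 -0.117   0.048 ]
stepR top [ 0.5526 -0.0556  0.048 ]
plate c [ 0.4721 -0.1994  0.012 ]
plate c2 [ 0.7294 -0.1973  0.012 ]
face bot [ 0.6552 -0.1963  0.012 ]
face bot far [0.652  0.0556 0.012 ]
[[ 14 124 113]
 [ 14 120 119]
 [ 14 122 119]
 [ 23   6 168]
 [ 16 107  67]
 [ 20   5 164]]
(229, 136, 58, 63) ((257.5, 166.99998474121094), (56.99999237060547, 61.99999237060547), 0.0)
(129, 136, 46, 46) ((151.1802978515625, 158.68203735351562), (40.34219741821289, 43.484859466552734), 82.14668273925781)
(127, 48, 50, 46) ((151.7258758544922, 70.83756256103516), (51.44036865234375, 42.74822998046875), 4.085616588592529)
```

View pics/w1c.png

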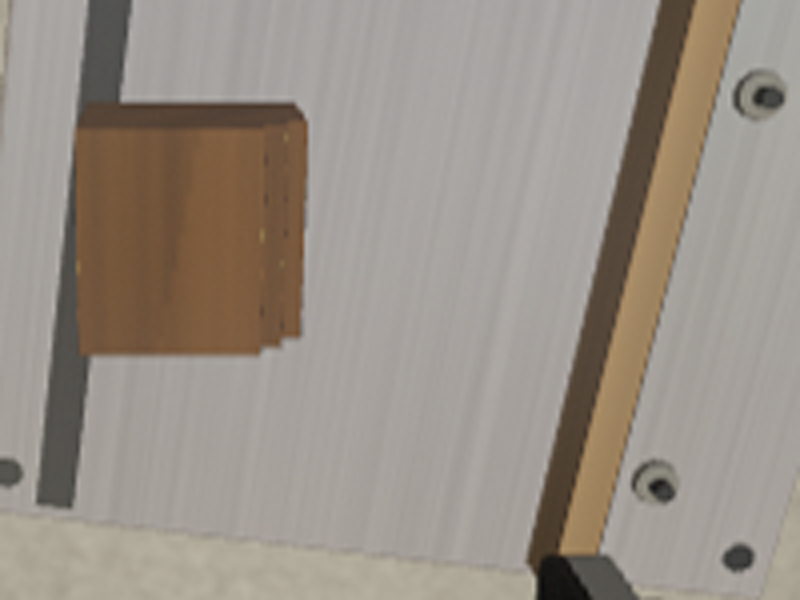

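The crop shows the top face with corners (78,128), (265,126), (261,354) and (81,354). The fence face's bottom edge runs from (660,0) to (530,555) and its top edge from (697,0) to (568,545).

Run:
```python
from h import *
import pickle
s=pickle.load(open("w1.pkl","rb"))
for n,u,v,z in[("TL",78,128,.062),("TR",265,126,.062),("BR",261,354,.062),("BL",81,354,.062),("fb far",660,0,.012),("fb near",530,555,.012),("ft far",697,0,.037),("ft near",568,545,.037)]:
    print(n,ray(s,u/4+210,v/4+110,z).round(4))
P=[ray(s,u/4+210,v/4+110,.062)[:2] for u,v in((78,128),(265,126),(261,354),(81,354))]
c=np.mean(P,0);x=(P[1]+P[2]-P[0]-P[3]);y=P[0]+P[1]-P[2]-P[3];yaw=np.degrees(np.arctan2(x[1],x[0]))
yw2=np.degrees(np.arctan2(y[1],y[0]))-90;print(c,np.linalg.norm(x)/2,np.linalg.norm(y)/2,yaw,yw2)
a=np.radians((yaw+yw2)/2);pc=c+6*.001*np.array([np.cos(a),np.sin(a)]);print("center",pc)
go((*pc,.10),7);go((*pc,.047),7)
```

```text
TL [ 0.4957 -0.0659  0.062 ]
TR [ 0.5418 -0.0595  0.062 ]
BR [ 0.5497 -0.1191  0.062 ]
BL [ 0.5027 -0.125   0.062 ]
fb far [ 0.6511 -0.0179  0.012 ]
fb near [ 0.652  -0.1927  0.012 ]
ft far [ 0.6511 -0.0165  0.037 ]
ft near [ 0.6529 -0.1757  0.037 ]
[ 0.52246432 -0.09238122] 0.04700535873391376 0.05982348673826317 7.529638963316134 7.1649792126058856
center [ 0.52841505 -0.09161392]
xyz [0.    0.031 0.625] rot [-0.    -0.     0.001]
xyz [0.    0.031 0.837] rot [-0.    -0.     0.001]
```

{"fn": "jog_arm", "kwargs": {"xyz": [[0,0.031,0.2],[0,0.031,0.4],[0,0.031,0.55],[0,0.031,0.7],[0,0.031,0.78]], "delta_rot": [[0,0,0],[0,0,0],[0,0,0],[0,0,0],[0,0,0]]}}

```text
time: 3.2
eef_pos: [0.5267, -0.0914, 0.0582]
tool_rot: [-2.078, -2.351, 0.004]
ft_force: [-0.0, -0.0, 0.1]
finger_gap: 0.0852
finger_force: 0.0
```

{"fn": "jog_arm", "kwargs": {"xyz": [[0,0,0.04],[0,0,0.084],[0,0,0.084]], "delta_rot": [[0,0,0],[0,0,0],[0,0,0]]}}

```text
time: 3.5
eef_pos: [0.5283, -0.0918, 0.0398]
tool_rot: [-2.081, -2.352, 0.0]
ft_force: [-0.1, -0.4, 0.1]
finger_gap: 0.0855
finger_force: 0.0
```

{"fn": "jog_arm", "kwargs": {"xyz": [[0,0,0],[0,0,0],[0,0,0],[0,0,0],[0,0,0]], "delta_rot": [[0,0,0],[0,0,0],[0,0,0],[0,0,0],[0,0,0]], "claw": 0, "newtons": 30}}

```text
time: 4.0
eef_pos: [0.5291, -0.092, 0.0414]
tool_rot: [2.082, 2.351, 0.002]
ft_force: [-2.1, 0.1, 7.3]
finger_gap: 0.0594
finger_force: 33.9
```

{"fn": "jog_arm", "kwargs": {"xyz": [[0,0,-0.04],[0,0,-0.08],[0,0,-0.08]], "delta_rot": [[0,0,0],[0,0,0],[0,0,0]]}}

```text
time: 4.3
eef_pos: [0.5295, -0.0919, 0.0619]
tool_rot: [2.081, 2.35, 0.003]
ft_force: [0.5, -0.3, -1.2]
finger_gap: 0.0597
finger_force: 32.9
```

{"fn": "jog_arm", "kwargs": {"xyz": [[0,0,0],[0,0,0],[0,0,0],[0,0,0],[0,0,0]], "delta_rot": [[0,0,-0.04],[0,0,-0.08],[0,0,-0.12],[0,0,-0.16],[0,0,-0.2]]}}

```text
time: 4.8
eef_pos: [0.5284, -0.0917, 0.0603]
tool_rot: [-1.246, -2.884, -0.0]
ft_force: [0.1, -0.1, -1.8]
finger_gap: 0.0598
finger_force: 32.9
```

{"fn": "jog_arm", "kwargs": {"xyz": [[0,0,0],[0,0,0],[0,0,0],[0,0,0],[0,0,0]], "delta_rot": [[0,0,-0.04],[0,0,-0.08],[0,0,-0.12],[0,0,-0.16],[0,0,-0.2]]}}

```text
time: 5.3
eef_pos: [0.5284, -0.0918, 0.0603]
tool_rot: [-0.294, -3.128, 0.0]
ft_force: [0.2, 0.3, -1.4]
finger_gap: 0.0593
finger_force: 32.9
```

{"fn": "jog_arm", "kwargs": {"xyz": [[0,0,0],[0,0,0],[0,0,0]], "delta_rot": [[0,0,-0.04],[0,0,-0.064],[0,0,-0.064]]}}

```text
time: 5.6
eef_pos: [0.5283, -0.092, 0.0603]
tool_rot: [0.012, -3.142, -0.0]
ft_force: [0.2, -0.4, -1.1]
finger_gap: 0.0596
finger_force: 32.9
```

Run:
```python
from h import *
import pickle
s=snap("wrist");pickle.dump(s,open("w2.pkl","wb"))
cv2.imwrite("pics/w2.png",cv2.resize(s["frame"][:,:,::-1],(800,600)))
st();go((.600,-.05,.061),90.4)
```

```text
time 5.65
joints [ 0.0772  0.5019  0.0211  2.0291 -0.018   0.6108  1.6877]
eef_pos [ 0.5283 -0.0919  0.0603]
tool_rot [ 1.0100e-02 -3.1415e+00 -3.0000e-04]
ft_force [ 0.1014  0.0616 -2.057 ]
finger_gap 0.0597
finger_force 32.8918
xyz [-0.288  0.166 -0.003] rot [ 0. -0. -0.]
```

View pics/w2.png

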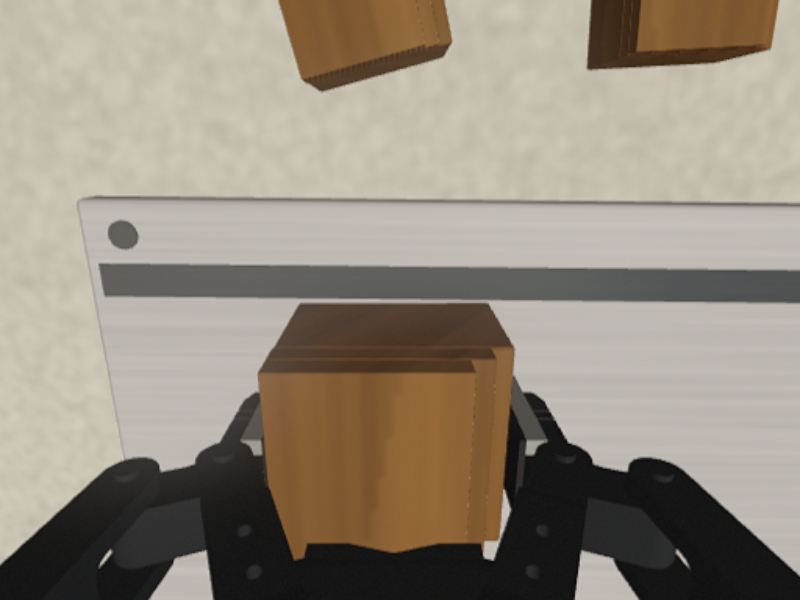

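Plinth is held with the moulding now to the right in the image (+y). The lines on the near face are stack seams. I'll carry it close to the fence and lower it.

{"fn": "jog_arm", "kwargs": {"xyz": [[-0.144,0.12,0],[-0.288,0.248,0],[-0.288,0.248,0]], "delta_rot": [[0,0,0],[0,0,0],[0,0,0]]}}

```text
time: 5.95
eef_pos: [0.6053, -0.0219, 0.061]
tool_rot: [-0.024, 3.135, 0.007]
ft_force: [-0.2, 1.3, -1.6]
finger_gap: 0.06
finger_force: 33.0
```

{"fn": "jog_arm", "kwargs": {"xyz": [[0,0,0.04],[0,0,0.074],[0,0,0.074]], "delta_rot": [[0,0,0],[0,0,0],[0,0,0]]}}

```text
time: 6.25
eef_pos: [0.5987, -0.0305, 0.0409]
tool_rot: [0.01, -3.14, 0.001]
ft_force: [-1.0, -0.5, -0.7]
finger_gap: 0.0593
finger_force: 34.7
```

{"fn": "jog_arm", "kwargs": {"xyz": [[-0.02,0,0],[-0.04,0,0],[-0.06,0,0],[-0.06,0,0]], "delta_rot": [[0,0,0],[0,0,0],[0,0,0],[0,0,0]]}}

```text
time: 6.65
eef_pos: [0.6159, -0.0293, 0.0416]
tool_rot: [-0.012, 3.141, 0.0]
ft_force: [-0.0, 0.7, -1.3]
finger_gap: 0.0595
finger_force: 34.7
```

{"fn": "jog_arm", "kwargs": {"xyz": [[-0.01,0,0],[-0.02,0,0]], "delta_rot": [[0,0,0],[0,0,0]]}}

```text
time: 6.85
eef_pos: [0.6194, -0.0291, 0.0416]
tool_rot: [0.013, -3.14, -0.0]
ft_force: [-5.2, 0.3, 1.4]
finger_gap: 0.0595
finger_force: 35.0
```

{"fn": "jog_arm", "kwargs": {"xyz": [[-0.008,0,0.002],[-0.012,0,0.004],[-0.012,0,0.004]], "delta_rot": [[0,0,0],[0,0,0],[0,0,0]]}}

```text
time: 7.15
eef_pos: [0.6195, -0.029, 0.041]
tool_rot: [0.011, -3.134, -0.001]
ft_force: [-10.2, -0.5, 9.2]
finger_gap: 0.0596
finger_force: 35.7
```

{"fn": "jog_arm", "kwargs": {"xyz": [[0.008,0,0],[0.008,0,0],[0.008,0,0],[0.008,0,0]], "delta_rot": [[0,0,0],[0,0,0],[0,0,0],[0,0,0]], "claw": 1}}

```text
time: 7.55
eef_pos: [0.6214, -0.029, 0.0409]
tool_rot: [-0.013, 3.141, 0.0]
ft_force: [0.5, -0.5, 0.0]
finger_gap: 0.0857
finger_force: 0.0
```

{"fn": "jog_arm", "kwargs": {"xyz": [[0,0,-0.1],[0,0,-0.25],[0,0,-0.45],[0,0,-0.636],[0,0,-0.636]], "delta_rot": [[0,0,0],[0,0,0],[0,0,0],[0,0,0],[0,0,0]]}}

```text
time: 8.05
eef_pos: [0.6254, -0.0292, 0.2075]
tool_rot: [-0.013, 3.127, 0.0]
ft_force: [1.2, -0.2, -0.3]
finger_gap: 0.0854
finger_force: 0.0
```

Run:
```python
from h import *
import pickle
s=snap("wrist");pickle.dump(s,open("w3.pkl","wb"))
cv2.imwrite("pics/w3.png",cv2.resize(s["frame"][:,:,::-1],(800,600),interpolation=cv2.INTER_CUBIC))
st()
```

```text
time 8.1
joints [-0.0478  0.4283  0.0362  1.7262 -0.0182  0.9787  1.5741]
eef_pos [ 0.6234 -0.0291  0.2039]
tool_rot [-1.3000e-02  3.1329e+00  3.0000e-04]
ft_force [ 0.4992 -0.4531 -0.3981]
finger_gap 0.0855
finger_force 0.0
```

View pics/w3.png

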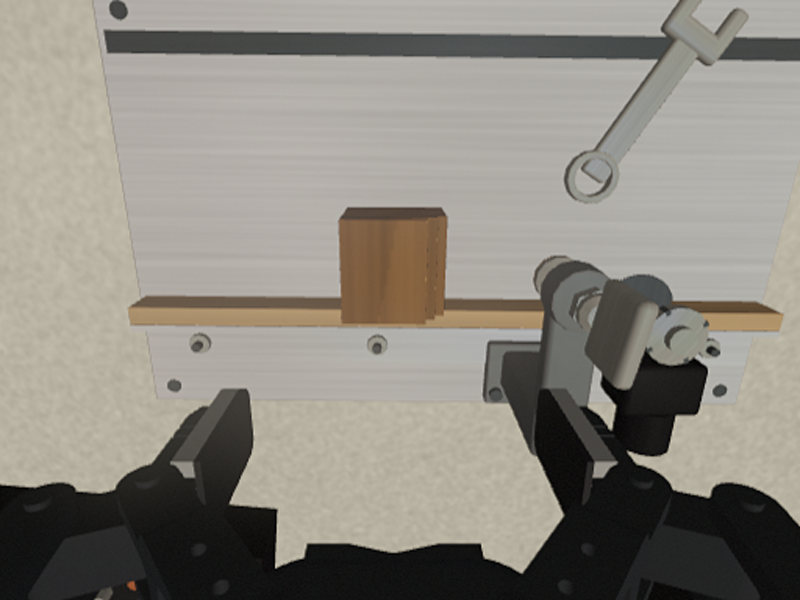

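The wrist view shows the plinth standing at the fence, its top face (340,219)–(428,323) with the moulding to the right. The spade's narrow top face has corners (645,303), (657,308), (632,388) and (617,385), and the plate's corners are at (158,401) and (735,402).

Run:
```python
from h import *
import pickle
s=pickle.load(open("w3.pkl","rb"));k=.64
f=lambda u,v,z:ray(s,u*k,v*k,z).round(4)
for n,u,v,z in[("pTL",340,219,.062),("pTR",428,219,.062),("pBR",426,323,.062),("pBL",341,323,.062),("c-",158,401,.012),("c+",735,402,.012),("fence end-",131,323,.037),("fence end+",780,329,.037)]:
    print(n,f(u,v,z))
c=[f(u,v,.158) for u,v in((645,303),(657,308),(632,388),(617,385))];print(c,np.mean(c,0))
d=c[3]+c[2]-c[0]-c[1];print("spade az",np.degrees(np.arctan2(d[1],d[0])),np.linalg.norm(d)/2)
```

```text
pTL [ 0.5898 -0.0574  0.062 ]
pTR [ 0.5894 -0.0103  0.062 ]
pBR [ 0.6492 -0.0095  0.062 ]
pBL [ 0.6497 -0.0584  0.062 ]
c- [ 0.7313 -0.1979  0.012 ]
c+ [0.7282 0.22   0.012 ]
fence end- [ 0.6608 -0.1934  0.037 ]
fence end+ [0.661  0.2164 0.037 ]
[array([0.6031, 0.0618, 0.158 ]), array([0.605 , 0.0665, 0.158 ]), array([0.6375, 0.0628, 0.158 ]), array([0.6362, 0.0569, 0.158 ])] [0.62045 0.062   0.158  ]
spade az -7.468743935856004 0.03308065900190013
```

{"fn": "jog_arm", "kwargs": {"xyz": [[0.01,-0.2,0],[0.01,-0.384,0],[0.01,-0.384,0]], "delta_rot": [[0,0,0],[0,0,0],[0,0,0]]}}

```text
time: 8.4
eef_pos: [0.6174, -0.1346, 0.1984]
tool_rot: [-0.005, -3.139, 0.009]
ft_force: [-0.2, 0.2, 0.7]
finger_gap: 0.0854
finger_force: 0.0
```

{"fn": "jog_arm", "kwargs": {"xyz": [[0,0,0.18],[0,0,0.36],[0,0,0.52],[0,0,0.64],[0,0,0.652]], "delta_rot": [[0,0,0],[0,0,0],[0,0,0],[0,0,0],[0,0,0]]}}

```text
time: 8.9
eef_pos: [0.6167, -0.1246, 0.0322]
tool_rot: [0.012, -3.134, -0.002]
ft_force: [-1.5, -1.3, -0.2]
finger_gap: 0.085
finger_force: 0.0
```

{"fn": "jog_arm", "kwargs": {"xyz": [[0,0.02,0],[0,0.04,0],[0,0.06,0],[0,0.08,0],[0,0.08,0]], "delta_rot": [[0,0,0],[0,0,0],[0,0,0],[0,0,0],[0,0,0]]}}

```text
time: 9.4
eef_pos: [0.6197, -0.1036, 0.0378]
tool_rot: [-0.016, 3.14, 0.001]
ft_force: [-0.2, -0.2, 0.5]
finger_gap: 0.0853
finger_force: 0.0
```

Run:
```python
from h import *
import pickle
s=snap("wrist");pickle.dump(s,open("w4.pkl","wb"))
cv2.imwrite("pics/w4.png",cv2.resize(s["frame"][:,:,::-1],(800,600),interpolation=cv2.INTER_CUBIC))
st()
```

```text
time 9.45
joints [ 0.0679  0.6434  0.044   1.819  -0.0429  0.6789  1.7167]
eef_pos [ 0.6195 -0.1041  0.0375]
tool_rot [-1.4800e-02  3.1404e+00  7.0000e-04]
ft_force [-0.3711  0.2817  0.5121]
finger_gap 0.0851
finger_force 0.0
```

View pics/w4.png

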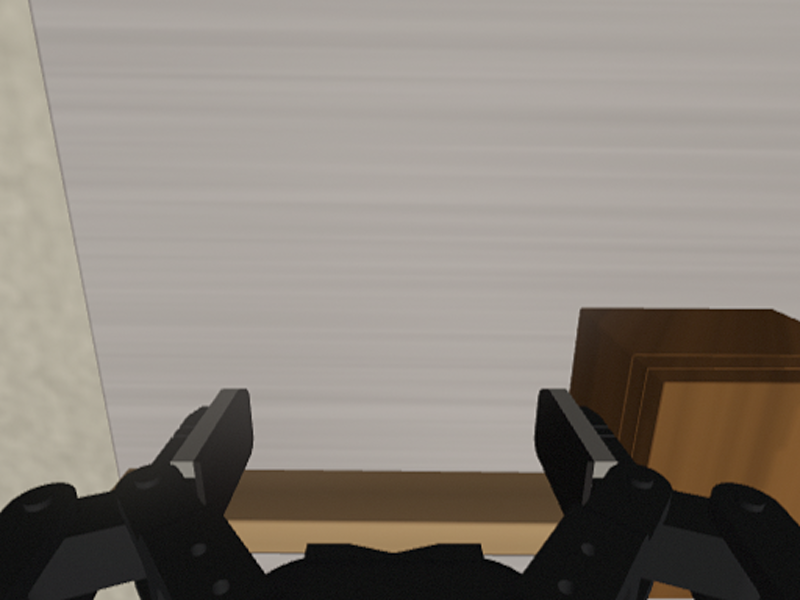

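The plinth's plain −y face is visible at (575–660, 310–600), close behind the right finger's back at about (650,470). No push force yet, so I'm continuing in +y.

{"fn": "jog_arm", "kwargs": {"xyz": [[0,0.02,0],[0,0.04,0],[0,0.06,0],[0,0.08,0],[0,0.1,0]], "delta_rot": [[0,0,0],[0,0,0],[0,0,0],[0,0,0],[0,0,0]]}}

```text
time: 9.95
eef_pos: [0.6189, -0.0796, 0.0368]
tool_rot: [-0.013, 3.142, 0.0]
ft_force: [-0.2, -1.5, 2.3]
finger_gap: 0.0851
finger_force: 0.8
```

Run:
```python
from h import *
import pickle
s=pickle.load(open("w4.pkl","rb"));k=.64
print(ray(s,580*k,309*k,.012),ray(s,662*k,381*k,.062))
s=snap("wrist");pickle.dump(s,open("w5.pkl","wb"))
cv2.imwrite("pics/w5.png",cv2.resize(s["frame"][:,:,::-1],(800,600),interpolation=cv2.INTER_CUBIC))
st()
```

```text
[ 0.59104717 -0.04525586  0.012     ] [ 0.5899863  -0.04608214  0.062     ]
time 10.0
joints [ 0.0264  0.64    0.0445  1.8291 -0.0442  0.6736  1.6771]
eef_pos [ 0.6189 -0.0783  0.0368]
tool_rot [ 1.5200e-02 -3.1415e+00 -1.5000e-03]
ft_force [ 0.5875 -0.2643  2.1946]
finger_gap 0.0855
finger_force 0.8444
```

View pics/w5.png

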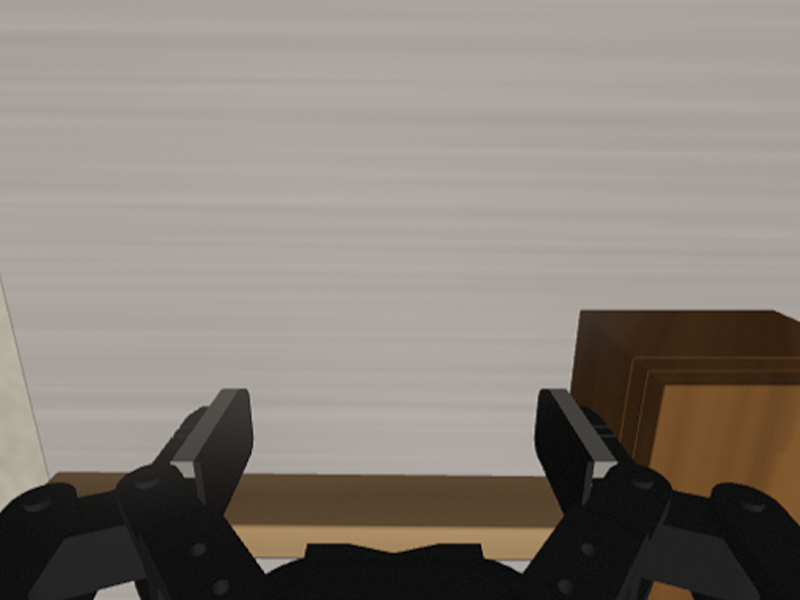

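The plinth is square and moving with the finger; its −y face is 58 mm ahead of the TCP. It needs about 52 mm more.

{"fn": "jog_arm", "kwargs": {"xyz": [[0,0.024,0],[0,0.048,0],[0,0.072,0],[0,0.096,0],[0,0.12,0]], "delta_rot": [[0,0,0],[0,0,0],[0,0,0],[0,0,0],[0,0,0]]}}

```text
time: 10.5
eef_pos: [0.6186, -0.0494, 0.0367]
tool_rot: [0.013, -3.141, -0.0]
ft_force: [0.1, -1.6, 1.8]
finger_gap: 0.0851
finger_force: 0.8
```

{"fn": "jog_arm", "kwargs": {"xyz": [[0,0.02,0],[0,0.04,0],[0,0.056,0],[0,0.07,0],[0,0.08,0]], "delta_rot": [[0,0,0],[0,0,0],[0,0,0],[0,0,0],[0,0,0]]}}

```text
time: 11.0
eef_pos: [0.6184, -0.0297, 0.0367]
tool_rot: [0.013, -3.141, -0.0]
ft_force: [-0.6, -1.1, 2.3]
finger_gap: 0.0857
finger_force: 0.7
```

{"fn": "jog_arm", "kwargs": {"xyz": [[0,0.003,0],[0,0.003,0]], "delta_rot": [[0,0,0],[0,0,0]]}}

```text
time: 11.2
eef_pos: [0.6184, -0.0289, 0.0367]
tool_rot: [0.013, -3.141, -0.001]
ft_force: [0.4, -0.5, -1.1]
finger_gap: 0.0853
finger_force: 0.1
```

Run:
```python
from h import *
import pickle
s=snap("wrist");pickle.dump(s,open("w6.pkl","wb"));t=snap("scene");pickle.dump(t,open("s6.pkl","wb"))
st()
k=.64;print(proj(s,(.5895,.0315,.062))/k,proj(s,(.5895,.0315,.012))/k)
g=cv2.cvtColor(s["frame"],cv2.COLOR_RGB2HSV);m=((g[...,0]<16)&(g[...,1]>90)).astype(np.uint8);m[290:]=0
for c in cv2.findContours(m,0,2)[0]:
    if cv2.contourArea(c)>300: print(cv2.approxPolyDP(c,3,True)[:,0].tolist())
```

```text
time 11.3
joints [-0.0558  0.6346  0.0476  1.8413 -0.0465  0.6671  1.5983]
eef_pos [ 0.6183 -0.029   0.0366]
tool_rot [ 1.3200e-02 -3.1412e+00 -8.0000e-04]
ft_force [ 0.303  -0.5658  1.3778]
finger_gap 0.0858
finger_force 0.0
[677.36427887 386.34817667] [587.87098337 309.31891199]
[[372, 199], [365, 251], [370, 259], [383, 264], [402, 289], [511, 289], [511, 206], [496, 199]]
```

{"fn": "jog_arm", "kwargs": {"xyz": [[0,0.005,0],[0,0.009,0],[0,0.009,0]], "delta_rot": [[0,0,0],[0,0,0],[0,0,0]]}}

```text
time: 11.6
eef_pos: [0.6183, -0.0277, 0.0367]
tool_rot: [0.012, -3.141, 0.001]
ft_force: [0.2, -1.6, 0.2]
finger_gap: 0.0853
finger_force: 0.3
```

{"fn": "jog_arm", "kwargs": {"xyz": [[0,-0.06,0],[0,-0.12,0],[0,-0.12,-0.1],[0,-0.12,-0.3],[0,-0.12,-0.5]], "delta_rot": [[0,0,0],[0,0,0],[0,0,0],[0,0,0],[0,0,0]]}}

```text
time: 12.1
eef_pos: [0.6177, -0.0589, 0.1623]
tool_rot: [0.01, -3.139, 0.0]
ft_force: [1.3, -0.1, 0.7]
finger_gap: 0.0854
finger_force: 0.0
```

{"fn": "jog_arm", "kwargs": {"xyz": [[0.15,0,-0.2],[0.35,0.2,-0.2],[0.48,0.4,-0.2],[0.48,0.48,-0.2],[0.48,0.48,-0.2]], "delta_rot": [[0,0,0],[0,0,0],[0,0,0],[0,0,0],[0,0,0]]}}

```text
time: 12.6
eef_pos: [0.4949, 0.067, 0.2124]
tool_rot: [0.027, -3.141, -0.005]
ft_force: [0.3, 0.4, 0.4]
finger_gap: 0.0852
finger_force: 0.0
```

Run:
```python
from h import *
import pickle
s=snap("wrist");pickle.dump(s,open("w7.pkl","wb"))
cv2.imwrite("pics/w7.png",cv2.resize(s["frame"][100:350,130:463,::-1],(800,600),interpolation=cv2.INTER_CUBIC))
st();print(s["origin"])
k=.64
for y in(.0315,.0915):
    for x,z in((.5895,.062),(.5895,.012)):print(y,z,(proj(s,(x,y,z))-[130,100])*2.4)
print("shoe",(proj(s,(.6195,.0615,.064))-[130,100])*2.4)
```

```text
time 12.65
joints [-2.1360e-01  2.3280e-01  1.1000e-03  1.9910e+00 -2.0000e-03  9.1720e-01
  1.3734e+00]
eef_pos [0.4964 0.0644 0.2123]
tool_rot [-2.1800e-02  3.1412e+00  2.2000e-03]
ft_force [ 0.2093 -0.4597  1.0054]
finger_gap 0.0857
finger_force 0.0
[0.41742389 0.06587304 0.33082145]
0.0315 0.062 [198.29767998 417.6238112 ]
0.0315 0.012 [210.51363348 358.73480624]
0.0915 0.062 [344.84209568 419.70258578]
0.0915 0.012 [337.44847324 360.61799817]
shoe [270.80659807 483.72189415]
```

View pics/w7.png

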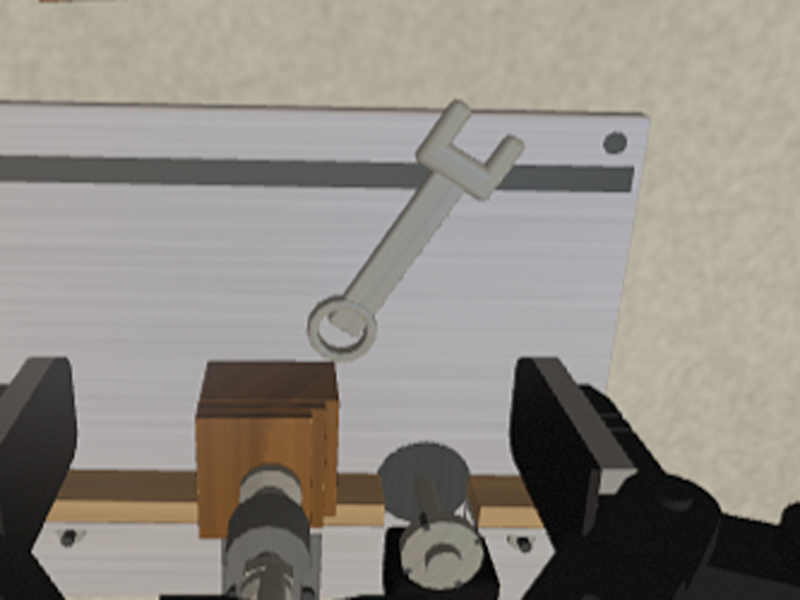

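The plinth's front corners are at (196,417), (207,361) and (337,363), against (198,418), (210,359) and (337,361) predicted for the centred position; the shoe is at x≈272. So it is about 1 mm short in y and square. I'll nudge it, then press it to the fence from the front.

```bash
python3 -c "
from h import *
go((.619,-.05,.212),90.45);go((.619,-.05,.037),90.45)"
```

```text
xyz [-0.484 -0.465  0.001] rot [0.    0.    0.002]
xyz [-0.484 -0.466  0.701] rot [0.    0.    0.002]
```

{"fn": "jog_arm", "kwargs": {"xyz": [[-0.16,-0.15,0],[-0.32,-0.31,0],[-0.484,-0.465,0],[-0.484,-0.465,0]], "delta_rot": [[0,0,0],[0,0,0],[0,0,0],[0,0,0]]}}

```text
time: 13.05
eef_pos: [0.6225, -0.0614, 0.2116]
tool_rot: [0.0, 3.14, -0.006]
ft_force: [-0.4, -0.3, 1.1]
finger_gap: 0.0856
finger_force: 0.0
```

{"fn": "jog_arm", "kwargs": {"xyz": [[0,0,0.2],[0,0,0.4],[0,0,0.58],[0,0,0.7],[0,0,0.7]], "delta_rot": [[0,0,0],[0,0,0],[0,0,0],[0,0,0],[0,0,0]]}}

```text
time: 13.55
eef_pos: [0.6162, -0.0558, 0.0319]
tool_rot: [0.009, -3.132, 0.001]
ft_force: [-1.2, 0.6, -0.4]
finger_gap: 0.0851
finger_force: 0.0
```

{"fn": "jog_arm", "kwargs": {"xyz": [[0,0.02,0],[0,0.04,0],[0,0.06,0],[0,0.07,0],[0,0.07,0]], "delta_rot": [[0,0,0],[0,0,0],[0,0,0],[0,0,0],[0,0,0]]}}

```text
time: 14.05
eef_pos: [0.6201, -0.0347, 0.0379]
tool_rot: [-0.015, 3.14, 0.001]
ft_force: [-0.1, 0.3, -0.1]
finger_gap: 0.0852
finger_force: 0.0
```

{"fn": "jog_arm", "kwargs": {"xyz": [[0,0.016,0],[0,0.026,0],[0,0.032,0],[0,0.034,0],[0,0.034,0]], "delta_rot": [[0,0,0],[0,0,0],[0,0,0],[0,0,0],[0,0,0]]}}

```text
time: 14.55
eef_pos: [0.6194, -0.0275, 0.0368]
tool_rot: [-0.013, 3.142, -0.0]
ft_force: [1.5, -0.9, -0.1]
finger_gap: 0.0856
finger_force: 0.2
```

{"fn": "jog_arm", "kwargs": {"xyz": [[0,0.003,0],[0,0.006,0],[0,0.006,0]], "delta_rot": [[0,0,0],[0,0,0],[0,0,0]]}}

```text
time: 14.85
eef_pos: [0.6194, -0.0273, 0.0368]
tool_rot: [-0.011, 3.142, -0.002]
ft_force: [0.4, -5.0, 0.7]
finger_gap: 0.0855
finger_force: 0.6
```

{"fn": "jog_arm", "kwargs": {"xyz": [[0,-0.06,0],[0,-0.12,0],[0,-0.12,-0.1],[0,-0.12,-0.3],[0,-0.12,-0.5]], "delta_rot": [[0,0,0],[0,0,0],[0,0,0],[0,0,0],[0,0,0]]}}

```text
time: 15.35
eef_pos: [0.6188, -0.0569, 0.1622]
tool_rot: [0.011, -3.139, -0.001]
ft_force: [1.9, -0.5, -0.4]
finger_gap: 0.0854
finger_force: 0.0
```

{"fn": "jog_arm", "kwargs": {"xyz": [[0.15,0,-0.2],[0.35,0.2,-0.2],[0.48,0.4,-0.2],[0.48,0.48,-0.2],[0.48,0.48,-0.2]], "delta_rot": [[0,0,0],[0,0,0.04],[0,0,0.08],[0,0,0.12],[0,0,0.16]]}}

```text
time: 15.85
eef_pos: [0.4958, 0.0687, 0.2122]
tool_rot: [-0.763, -3.046, -0.005]
ft_force: [0.7, -0.5, 0.4]
finger_gap: 0.0855
finger_force: 0.0
```

{"fn": "jog_arm", "kwargs": {"xyz": [[0,0,0],[0,0,0],[0,0,0],[0,0,0],[0,0,0]], "delta_rot": [[0,0,0.04],[0,0,0.08],[0,0,0.12],[0,0,0.16],[0,0,0.2]]}}

```text
time: 16.35
eef_pos: [0.4986, 0.0624, 0.2118]
tool_rot: [-1.68, -2.654, -0.0]
ft_force: [-0.3, 0.4, 0.3]
finger_gap: 0.0855
finger_force: 0.0
```

{"fn": "jog_arm", "kwargs": {"xyz": [[0,0,0],[0,0,0],[0,0,0],[0,0,0],[0,0,0]], "delta_rot": [[0,0,0.04],[0,0,0.08],[0,0,0.12],[0,0,0.14],[0,0,0.14]]}}

```text
time: 16.85
eef_pos: [0.4986, 0.0625, 0.2118]
tool_rot: [-2.213, -2.23, -0.0]
ft_force: [-1.0, 0.9, 0.8]
finger_gap: 0.0855
finger_force: 0.0
```

```bash
python3 -c "
from h import *
st();go((.515,.061,.212),.45);go((.515,.061,.037),.45)"
```

```text
time 16.85
joints [-0.443   0.237   0.2762  1.9997 -0.0812  0.9152 -0.1169]
eef_pos [0.4986 0.0625 0.2118]
tool_rot [-2.2127e+00 -2.2298e+00 -1.0000e-04]
ft_force [-1.0407  0.9144  0.7814]
finger_gap 0.0855
finger_force 0.0
xyz [-0.007  0.065 -0.001] rot [-0. -0. -0.]
xyz [-0.007  0.065  0.699] rot [-0. -0. -0.]
```

{"fn": "jog_arm", "kwargs": {"xyz": [[-0.046,0.04,0.18],[-0.046,0.04,0.36],[-0.046,0.04,0.52],[-0.046,0.04,0.66],[-0.046,0.04,0.68]], "delta_rot": [[0,0,0],[0,0,0],[0,0,0],[0,0,0],[0,0,0]]}}

```text
time: 17.35
eef_pos: [0.5059, 0.0509, 0.0383]
tool_rot: [-2.208, -2.228, 0.01]
ft_force: [-0.0, -0.3, 0.3]
finger_gap: 0.0853
finger_force: 0.0
```

{"fn": "jog_arm", "kwargs": {"xyz": [[0,0.02,0],[0,0.04,0],[0,0.06,0],[0,0.07,0],[0,0.08,0]], "delta_rot": [[0,0,0],[0,0,0],[0,0,0],[0,0,0],[0,0,0]]}}

```text
time: 17.85
eef_pos: [0.5296, 0.0522, 0.0428]
tool_rot: [2.211, 2.23, 0.003]
ft_force: [0.1, 0.5, -0.3]
finger_gap: 0.0857
finger_force: 0.0
```

{"fn": "jog_arm", "kwargs": {"xyz": [[0,0.008,0],[0,0.014,0],[0,0.018,0],[0,0.018,0]], "delta_rot": [[0,0,0],[0,0,0],[0,0,0],[0,0,0]]}}

```text
time: 18.25
eef_pos: [0.5303, 0.0519, 0.0409]
tool_rot: [-2.209, -2.228, 0.007]
ft_force: [-6.4, 0.4, -0.6]
finger_gap: 0.0853
finger_force: 0.0
```

{"fn": "jog_arm", "kwargs": {"xyz": [[0,-0.06,0],[0,-0.13,-0.1],[0,-0.15,-0.3],[0,-0.15,-0.5],[0,-0.15,-0.68]], "delta_rot": [[0,0,0],[0,0,0],[0,0,-0.04],[0,0,-0.08],[0,0,-0.12]]}}

```text
time: 18.75
eef_pos: [0.4958, 0.0516, 0.2143]
tool_rot: [1.748, 2.609, 0.002]
ft_force: [1.8, 0.6, 0.2]
finger_gap: 0.0853
finger_force: 0.0
```

{"fn": "jog_arm", "kwargs": {"xyz": [[0,0,0],[0,0,0],[0,0,0],[0,0,0],[0,0,0]], "delta_rot": [[0,0,-0.04],[0,0,-0.08],[0,0,-0.12],[0,0,-0.16],[0,0,-0.2]]}}

```text
time: 19.25
eef_pos: [0.496, 0.0517, 0.212]
tool_rot: [0.856, 3.022, 0.001]
ft_force: [0.6, -0.2, -0.0]
finger_gap: 0.0855
finger_force: 0.0
```

{"fn": "jog_arm", "kwargs": {"xyz": [[0,0,0],[0,0,0],[0,0,0],[0,0,0],[0,0,0]], "delta_rot": [[0,0,-0.04],[0,0,-0.08],[0,0,-0.12],[0,0,-0.135],[0,0,-0.135]]}}

```text
time: 19.75
eef_pos: [0.4959, 0.0516, 0.2119]
tool_rot: [0.21, 3.134, 0.0]
ft_force: [-0.1, 0.8, 0.1]
finger_gap: 0.0854
finger_force: 0.0
```

Run:
```python
from h import *
import pickle
st()
s=snap("wrist");pickle.dump(s,open("w8.pkl","wb"))
cv2.imwrite("pics/w8.png",cv2.resize(s["frame"][180:384,190:462,::-1],(800,600),interpolation=cv2.INTER_CUBIC))
k=800/272
for y in(.032,.092):
    for x,z in((.5895,.062),(.5895,.012)):print(y,z,(proj(s,(x,y,z))-[190,180])*k)
print("shoe",(proj(s,(.6195,.062,.064))-[190,180])*k,"spade top",(proj(s,(.6195,.062,.158))-[190,180])*k)
go((.6195,.062,.212),82.5)
```

```text
time 19.75
joints [-0.2173  0.2294  0.0341  1.9972 -0.0099  0.9144  1.2591]
eef_pos [0.4959 0.0516 0.2119]
tool_rot [2.0950e-01 3.1339e+00 4.0000e-04]
ft_force [-0.0897  0.7896  0.1252]
finger_gap 0.0854
finger_force 0.0
0.032 0.062 [158.03340767 280.37732758]
0.032 0.012 [161.12578009 207.57822907]
0.092 0.062 [337.32270797 259.59068591]
0.092 0.012 [316.28665673 189.09411562]
shoe [257.43892021 349.5562352 ] spade top [287.8242947  593.84082683]
xyz [-0.484  0.108 -0.   ] rot [ 0.     0.    -0.001]
```

View pics/w8.png

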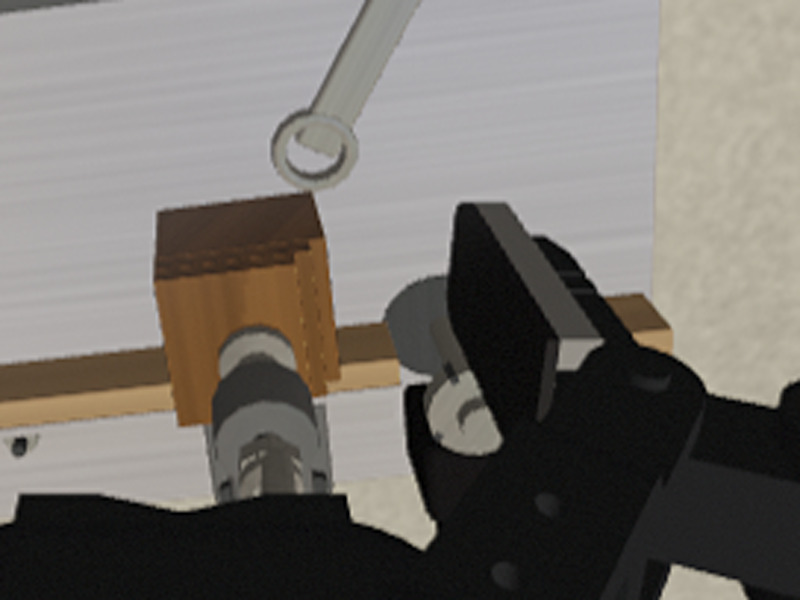

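The view shows the plinth square under the arm, with top-left corner (154,282), bottom corners (157,212) and (313,194), and the shoe centre at x≈258. It is about 1.2 mm short in y, so I'll nudge once more. I have now viewed 11 pictures, one over the allowance of ten, so from here I'll measure in code only.

```bash
python3 -c "
from h import *
go((.618,-.045,.212),90.45)"
```

```text
xyz [-0.536 -0.317 -0.   ] rot [ 0.     0.    -0.045]
```

{"fn": "jog_arm", "kwargs": {"xyz": [[-0.13,-0.08,0],[-0.27,-0.16,0],[-0.4,-0.24,0],[-0.536,-0.317,0],[-0.536,-0.317,0]], "delta_rot": [[0,0,-0.01],[0,0,-0.02],[0,0,-0.03],[0,0,-0.045],[0,0,-0.045]]}}

```text
time: 20.3
eef_pos: [0.6212, -0.0495, 0.2115]
tool_rot: [-0.003, 3.139, -0.005]
ft_force: [-0.4, -0.1, 0.2]
finger_gap: 0.0851
finger_force: 0.0
```

{"fn": "jog_arm", "kwargs": {"xyz": [[0,0,0.2],[0,0,0.4],[0,0,0.58],[0,0,0.7],[0,0,0.7]], "delta_rot": [[0,0,0],[0,0,0],[0,0,0],[0,0,0],[0,0,0]]}}

```text
time: 20.8
eef_pos: [0.6141, -0.0438, 0.0323]
tool_rot: [0.013, -3.132, -0.001]
ft_force: [0.0, 0.1, -0.4]
finger_gap: 0.0854
finger_force: 0.0
```

{"fn": "jog_arm", "kwargs": {"xyz": [[0,0.02,0],[0,0.04,0],[0,0.056,0],[0,0.064,0],[0,0.064,0]], "delta_rot": [[0,0,0],[0,0,0],[0,0,0],[0,0,0],[0,0,0]]}}

```text
time: 21.3
eef_pos: [0.6186, -0.0282, 0.0379]
tool_rot: [-0.014, 3.14, 0.0]
ft_force: [0.3, 0.0, 0.2]
finger_gap: 0.0854
finger_force: 0.0
```

{"fn": "jog_arm", "kwargs": {"xyz": [[0,0.004,0],[0,0.008,0],[0,0.012,0],[0,0.012,0]], "delta_rot": [[0,0,0],[0,0,0],[0,0,0],[0,0,0]]}}

```text
time: 21.7
eef_pos: [0.6182, -0.0275, 0.0369]
tool_rot: [-0.01, 3.141, -0.003]
ft_force: [0.8, -6.0, 0.8]
finger_gap: 0.0854
finger_force: 0.0
```

Both nudges stopped at the same place with 5–6 N, so a knuckle is meeting the hold-down and I shouldn't force it. The remaining offset is about 1 mm, which I accept. Backing out and going to the spade.

{"fn": "jog_arm", "kwargs": {"xyz": [[0,-0.06,0],[0,-0.14,0],[0,-0.14,-0.2],[0,-0.14,-0.4],[0,-0.14,-0.6]], "delta_rot": [[0,0,0],[0,0,0],[0,0,0],[0,0,0],[0,0,0]]}}

```text
time: 22.2
eef_pos: [0.6174, -0.0609, 0.1878]
tool_rot: [0.013, -3.139, -0.001]
ft_force: [0.9, -0.5, 0.0]
finger_gap: 0.0853
finger_force: 0.0
```

{"fn": "jog_arm", "kwargs": {"xyz": [[0.1,0.0,-0.2],[0.2,0,-0.2],[0.2,0,-0.2]], "delta_rot": [[0,0,0],[0,0,0],[0,0,0]], "claw": -0.05}}

```text
time: 22.5
eef_pos: [0.566, -0.0615, 0.2388]
tool_rot: [-0.012, 3.14, 0.001]
ft_force: [0.3, 0.2, -0.8]
finger_gap: 0.0439
finger_force: 0.0
```

Run:
```python
from h import *
import pickle
st()
s=snap("wrist");pickle.dump(s,open("w9.pkl","wb"))
cv2.imwrite("pics/w9.png",s["frame"][:,:,::-1])
g=cv2.cvtColor(s["frame"],cv2.COLOR_RGB2HSV);m=((g[...,0]<16)&(g[...,1]>100)).astype(np.uint8)
for c in cv2.findContours(m,0,2)[0]:
    if cv2.contourArea(c)>300: print(cv2.boundingRect(c),cv2.approxPolyDP(c,2,True)[:,0].tolist())
for y in(.032,.092):
    for x,z in((.5895,.062),(.5895,.012),(.6495,.062)):print(y,x,z,proj(s,(x,y,z)).round(1))
go((.620,.062,.212),82.5);go((.620,.062,.155),82.5)
```

```text
time 22.5
joints [-0.017   0.3112  0.0645  1.8147 -0.0241  1.0152  1.6358]
eef_pos [ 0.566  -0.0615  0.2388]
tool_rot [-1.2400e-02  3.1403e+00  1.0000e-03]
ft_force [ 0.2934  0.2392 -0.7547]
finger_gap 0.0439
finger_force 0.0
(323, 185, 74, 66) [[395, 193], [380, 185], [378, 191], [373, 191], [377, 193], [350, 193], [347, 197], [344, 195], [339, 222], [337, 213], [337, 220], [333, 221], [330, 228], [329, 223], [329, 232], [323, 235], [328, 240], [333, 240], [338, 250], [365, 250], [363, 242], [362, 250], [358, 245], [363, 240], [358, 234], [360, 223], [366, 217], [376, 216], [381, 219], [382, 216], [383, 219], [382, 216], [385, 214], [386, 217], [387, 214], [389, 222], [385, 223], [391, 225], [389, 218], [393, 214], [390, 210], [394, 207], [392, 206]]
(285, 0, 47, 28) [[285, 0], [286, 27], [324, 25], [331, 20], [328, 19], [331, 13], [331, 0], [326, 0], [326, 10], [329, 13], [324, 12], [329, 15], [322, 18], [319, 12], [315, 11], [313, 16], [310, 11], [308, 16], [311, 19], [303, 17], [306, 16], [305, 5], [308, 0], [305, 1], [306, 9], [301, 10], [302, 12], [298, 12], [297, 7], [303, 0], [300, 0], [299, 5], [296, 0], [296, 10], [293, 11], [296, 13], [292, 13], [292, 16], [288, 13], [291, 8], [288, 1], [291, 0]]
(185, 0, 53, 35) [[185, 0], [192, 27], [199, 34], [237, 23], [231, 3], [228, 8], [232, 17], [229, 19], [227, 16], [226, 19], [216, 21], [210, 18], [214, 17], [211, 11], [214, 10], [211, 8], [215, 8], [210, 5], [211, 0]]
0.032 0.5895 0.062 [344.7 197.9]
0.032 0.5895 0.012 [332.4 183.6]
0.032 0.6495 0.062 [339.  251.7]
0.092 0.5895 0.062 [404.9 198.4]
0.092 0.5895 0.012 [384.6 184.1]
0.092 0.6495 0.062 [395.9 252.1]
xyz [-0.216  0.491  0.103] rot [0.    0.    0.044]
xyz [-0.216  0.491  0.331] rot [0.    0.    0.044]
```

{"fn": "jog_arm", "kwargs": {"xyz": [[-0.07,0.16,0.03],[-0.14,0.32,0.06],[-0.216,0.491,0.103],[-0.216,0.491,0.103],[-0.216,0.491,0.103]], "delta_rot": [[0,0,0.015],[0,0,0.03],[0,0,0.044],[0,0,0.044],[0,0,0.044]]}}

```text
time: 23.05
eef_pos: [0.6211, 0.0638, 0.2089]
tool_rot: [-0.198, -3.132, 0.001]
ft_force: [0.2, -1.4, -0.7]
finger_gap: 0.0409
finger_force: 0.0
```

```bash
python3 -c "
from h import *
st();go((.620,.062,.155),82.5)"
```

```text
time 23.05
joints [-0.2062  0.4289  0.0492  1.7132 -0.0248  1.0035  1.2966]
eef_pos [0.6211 0.0638 0.2089]
tool_rot [-1.979e-01 -3.132e+00  5.000e-04]
ft_force [ 0.2185 -1.4007 -0.7429]
finger_gap 0.0409
finger_force 0.0
xyz [ 0.003 -0.008  0.215] rot [-0.    -0.001  0.001]
```

{"fn": "jog_arm", "kwargs": {"xyz": [[0,0,0.07],[0,0,0.14],[0,0,0.18],[0,0,0.216],[0,0,0.216]], "delta_rot": [[0,0,0],[0,0,0],[0,0,0],[0,0,0],[0,0,0]]}}

```text
time: 23.55
eef_pos: [0.6205, 0.0612, 0.1558]
tool_rot: [-0.206, -3.133, 0.001]
ft_force: [-0.9, -0.1, -0.5]
finger_gap: 0.0405
finger_force: 0.0
```

{"fn": "jog_arm", "kwargs": {"xyz": [[0,0,0],[0,0,0],[0,0,0],[0,0,0]], "delta_rot": [[0,0,0],[0,0,0],[0,0,0],[0,0,0]], "claw": -1, "newtons": 20}}

```text
time: 23.95
eef_pos: [0.6216, 0.0607, 0.1579]
tool_rot: [0.205, 3.133, -0.002]
ft_force: [-0.2, -3.0, 3.5]
finger_gap: 0.0077
finger_force: 22.3
```

{"fn": "jog_arm", "kwargs": {"xyz": [[0,0,0],[0,0,0]], "delta_rot": [[0,0,0],[0,0,0]]}}

```text
time: 24.15
eef_pos: [0.6217, 0.0609, 0.1579]
tool_rot: [0.205, 3.133, -0.002]
ft_force: [-0.2, -4.9, 5.8]
finger_gap: 0.0078
finger_force: 22.8
```

```bash
python3 -c "
from h import *
st();print(env.observe()['moment'])"
```

```text
time 24.15
joints [-0.201   0.4818  0.0477  1.7607 -0.0264  0.8986  1.2979]
eef_pos [0.6217 0.0609 0.1579]
tool_rot [ 2.0500e-01  3.1335e+00 -1.8000e-03]
ft_force [-0.1673 -4.8648  5.7501]
finger_gap 0.0078
finger_force 22.8141
[-1.27674684  0.18799821  0.04031683]
```

{"fn": "jog_arm", "kwargs": {"xyz": [[0,-0.006,-0.01],[0,-0.006,-0.01],[0,-0.006,-0.01]], "delta_rot": [[0,0,0],[0,0,0],[0,0,0]], "claw": -0.6}}

```text
time: 24.45
eef_pos: [0.6207, 0.062, 0.1592]
tool_rot: [-0.202, -3.134, -0.002]
ft_force: [0.5, 0.1, -0.1]
finger_gap: 0.0172
finger_force: 0.0
```

{"fn": "jog_arm", "kwargs": {"xyz": [[0,0,0],[0,0,0],[0,0,0],[0,0,0]], "delta_rot": [[0,0,0],[0,0,0],[0,0,0],[0,0,0]], "claw": -1}}

```text
time: 24.85
eef_pos: [0.6206, 0.0605, 0.1593]
tool_rot: [-0.204, -3.134, 0.0]
ft_force: [-0.5, -1.4, 0.1]
finger_gap: 0.0077
finger_force: 22.4
```

```bash
python3 -c "
from h import *
st();print(env.observe()['moment'])"
```

```text
time 24.85
joints [-0.1995  0.4795  0.0469  1.7607 -0.0276  0.9029  1.3002]
eef_pos [0.6206 0.0605 0.1593]
tool_rot [-2.0390e-01 -3.1341e+00  3.0000e-04]
ft_force [-0.4832 -1.3649  0.0962]
finger_gap 0.0077
finger_force 22.4168
[-0.3296385   0.25078797 -0.0043512 ]
```

{"fn": "jog_arm", "kwargs": {"xyz": [[0,0,0],[0,0,0.0005],[0,0,0.001],[0,0,0.0013],[0,0,0.0016]], "delta_rot": [[0,0,0.04],[0,0,0.08],[0,0,0.12],[0,0,0.16],[0,0,0.2]], "newtons": 35}}

```text
time: 25.35
eef_pos: [0.6206, 0.0601, 0.1589]
tool_rot: [-1.17, -2.915, 0.002]
ft_force: [-1.6, -1.0, 0.1]
finger_gap: 0.0073
finger_force: 39.2
```

{"fn": "jog_arm", "kwargs": {"xyz": [[0,0,0],[0,0,0.0005],[0,0,0.001],[0,0,0.0013],[0,0,0.0016]], "delta_rot": [[0,0,0.04],[0,0,0.08],[0,0,0.12],[0,0,0.16],[0,0,0.2]]}}

```text
time: 25.85
eef_pos: [0.6204, 0.0599, 0.1585]
tool_rot: [-2.014, -2.411, 0.003]
ft_force: [-1.7, -2.3, 1.3]
finger_gap: 0.0071
finger_force: 39.2
```

{"fn": "jog_arm", "kwargs": {"xyz": [[0,0,0],[0,0,0.0005],[0,0,0.001],[0,0,0.0013],[0,0,0.0016]], "delta_rot": [[0,0,0.04],[0,0,0.08],[0,0,0.12],[0,0,0.16],[0,0,0.2]]}}

```text
time: 26.35
eef_pos: [0.62, 0.0598, 0.1581]
tool_rot: [-2.66, -1.671, 0.004]
ft_force: [-2.3, -2.0, 1.0]
finger_gap: 0.007
finger_force: 39.4
```

```bash
python3 -c "
from h import *
st();print(env.observe()['moment']);go((.6206,.061,.158),82.5)"
```

```text
time 26.35
joints [-0.5332  0.5205  0.5122  1.783  -0.3098  0.9212 -0.3367]
eef_pos [0.62   0.0598 0.1581]
tool_rot [-2.6602 -1.6708  0.0039]
ft_force [-2.3407 -2.0055  0.9922]
finger_gap 0.007
finger_force 39.3725
[-0.66289238  0.68313614  0.02700727]
xyz [ 0.005 -0.     0.001] rot [-0.001 -0.    -0.601]
```

{"fn": "jog_arm", "kwargs": {"xyz": [[0,0,0.0002],[0,0,0.0005],[0,0,0.0007],[0,0,0.0007]], "delta_rot": [[0,0,0.025],[0,0,0.05],[0,0,0.075],[0,0,0.075]]}}

```text
time: 26.75
eef_pos: [0.62, 0.0599, 0.158]
tool_rot: [2.835, 1.354, -0.004]
ft_force: [-3.0, -3.2, 2.5]
finger_gap: 0.0074
finger_force: 39.6
```

```bash
cat >> h.py <<'E'
def yaw():
    o=env.observe();M=R.from_rotvec(o["tool_rot"]).as_matrix();print("yaw_y",np.degrees(np.arctan2(M[1,1],M[0,1])).round(2),"mom",np.round(o["moment"],3),"F",np.round(o["ft_force"],1),"z",o["eef_pos"].round(4) if hasattr(o["eef_pos"],"round") else o["eef_pos"],"q7",round(o["joints"][6],3),"t",o["time"])
E
python3 -c "
from h import *
yaw()"
```

```text
yaw_y -38.95 mom [-0.801  0.904 -0.021] F [-3.  -3.2  2.5] z [0.62   0.0599 0.158 ] q7 -0.532 t 26.75
```

{"fn": "jog_arm", "kwargs": {"xyz": [[0,0,0.0002],[0,0,0.0004],[0,0,0.0004]], "delta_rot": [[0,0,0.02],[0,0,0.04],[0,0,0.04]]}}

```text
time: 27.05
eef_pos: [0.6199, 0.0599, 0.1579]
tool_rot: [-2.914, -1.174, 0.004]
ft_force: [-4.9, -2.9, 3.3]
finger_gap: 0.0077
finger_force: 39.6
```

```bash
python3 -c "
from h import *
yaw()"
```

```text
yaw_y -46.11 mom [-0.799  1.052 -0.006] F [-4.9 -2.9  3.3] z [0.6199 0.0599 0.1579] q7 -0.638 t 27.05
```

{"fn": "jog_arm", "kwargs": {"xyz": [[-0.004,-0.001,-0.001],[-0.006,-0.001,-0.001],[-0.006,-0.001,-0.001]], "delta_rot": [[0,0,0.02],[0,0,0.03],[0,0,0.03]]}}

```text
time: 27.35
eef_pos: [0.6195, 0.0598, 0.1579]
tool_rot: [2.966, 1.036, -0.001]
ft_force: [-1.6, -2.7, -1.5]
finger_gap: 0.0071
finger_force: 38.9
```

```bash
python3 -c "
from h import *
yaw()"
```

```text
yaw_y -51.48 mom [-0.54   0.338 -0.052] F [-1.6 -2.7 -1.5] z [0.6195 0.0598 0.1579] q7 -0.716 t 27.35
```

{"fn": "jog_arm", "kwargs": {"xyz": [[0,0,0.0003],[0,0,0.0005],[0,0,0.0005]], "delta_rot": [[0,0,0.02],[0,0,0.03],[0,0,0.03]]}}

```text
time: 27.65
eef_pos: [0.6195, 0.0599, 0.1578]
tool_rot: [-3.011, -0.895, 0.001]
ft_force: [-2.0, -1.8, -1.2]
finger_gap: 0.0075
finger_force: 38.9
```

```bash
python3 -c "
from h import *
yaw()"
```

```text
yaw_y -56.89 mom [-0.511  0.401  0.026] F [-2.  -1.8 -1.2] z [0.6195 0.0599 0.1578] q7 -0.796 t 27.65
```

{"fn": "jog_arm", "kwargs": {"xyz": [[0,0,0.0003],[0,0,0.0005],[0,0,0.0005]], "delta_rot": [[0,0,0.02],[0,0,0.03],[0,0,0.03]]}}

```text
time: 27.95
eef_pos: [0.6194, 0.0598, 0.1578]
tool_rot: [-3.05, -0.752, 0.001]
ft_force: [-2.1, -2.1, -1.9]
finger_gap: 0.0073
finger_force: 38.8
```

```bash
python3 -c "
from h import *
yaw()"
```

```text
yaw_y -62.29 mom [-0.474  0.481 -0.014] F [-2.1 -2.1 -1.9] z [0.6194 0.0598 0.1578] q7 -0.875 t 27.95
```

{"fn": "jog_arm", "kwargs": {"xyz": [[0,0,0.0003],[0,0,0.0005],[0,0,0.0005]], "delta_rot": [[0,0,0.02],[0,0,0.03],[0,0,0.03]]}}

```text
time: 28.25
eef_pos: [0.6194, 0.0599, 0.1578]
tool_rot: [-3.082, -0.608, 0.001]
ft_force: [-3.2, -1.1, -0.6]
finger_gap: 0.0074
finger_force: 38.9
```

```bash
python3 -c "
from h import *
yaw()"
```

```text
yaw_y -67.69 mom [-0.455  0.696 -0.105] F [-3.2 -1.1 -0.6] z [0.6194 0.0599 0.1578] q7 -0.953 t 28.25
```

{"fn": "jog_arm", "kwargs": {"xyz": [[0,0,0.0003],[0,0,0.0005],[0,0,0.0005]], "delta_rot": [[0,0,0.02],[0,0,0.03],[0,0,0.03]]}}

```text
time: 28.55
eef_pos: [0.6194, 0.0599, 0.1577]
tool_rot: [-3.107, -0.462, 0.001]
ft_force: [-3.5, -0.8, -0.6]
finger_gap: 0.0071
finger_force: 39.0
```

```bash
python3 -c "
from h import *
yaw()"
```

```text
yaw_y -73.1 mom [-0.454  0.891 -0.036] F [-3.5 -0.8 -0.6] z [0.6194 0.0599 0.1577] q7 -1.032 t 28.55
```

{"fn": "jog_arm", "kwargs": {"xyz": [[0,0,0.0003],[0,0,0.0005],[0,0,0.0005]], "delta_rot": [[0,0,0.02],[0,0,0.03],[0,0,0.03]]}}

```text
time: 28.85
eef_pos: [0.6195, 0.0599, 0.1577]
tool_rot: [-3.125, -0.315, 0.001]
ft_force: [-3.8, -0.5, 1.2]
finger_gap: 0.0073
finger_force: 39.2
```

```bash
python3 -c "
from h import *
yaw()"
```

```text
yaw_y -78.5 mom [-0.38   1.105 -0.041] F [-3.8 -0.5  1.2] z [0.6195 0.0599 0.1577] q7 -1.111 t 28.85
```

{"fn": "jog_arm", "kwargs": {"xyz": [[-0.003,0,0],[-0.004,0,0],[-0.004,0,0]], "delta_rot": [[0,0,0.02],[0,0,0.03],[0,0,0.03]]}}

```text
time: 29.15
eef_pos: [0.6191, 0.06, 0.1577]
tool_rot: [-3.137, -0.168, -0.002]
ft_force: [-3.2, -0.3, -1.7]
finger_gap: 0.0073
finger_force: 38.9
```

```bash
python3 -c "
from h import *
yaw()"
```

```text
yaw_y -83.88 mom [-0.244  0.567 -0.013] F [-3.2 -0.3 -1.7] z [0.6191 0.06   0.1577] q7 -1.189 t 29.15
```

{"fn": "jog_arm", "kwargs": {"xyz": [[0,0,0],[0,0,0],[0,0,0]], "delta_rot": [[0,0,0.015],[0,0,0.03],[0,0,0.03]]}}

```text
time: 29.45
eef_pos: [0.6191, 0.06, 0.1577]
tool_rot: [-3.141, -0.02, -0.001]
ft_force: [-2.1, 0.4, -1.4]
finger_gap: 0.0073
finger_force: 39.0
```

```bash
python3 -c "
from h import *
yaw()"
```

```text
yaw_y -89.26 mom [-0.14   0.519  0.014] F [-2.1  0.4 -1.4] z [0.6191 0.06   0.1577] q7 -1.267 t 29.45
```

{"fn": "jog_arm", "kwargs": {"xyz": [[0,0,0],[0,0,0],[0,0,0]], "delta_rot": [[0,0,0.01],[0,0,0.02],[0,0,0.02]]}}

```text
time: 29.75
eef_pos: [0.619, 0.0601, 0.1577]
tool_rot: [3.141, -0.078, 0.001]
ft_force: [-1.6, 0.1, -0.7]
finger_gap: 0.0072
finger_force: 42.7
```

```bash
python3 -c "
from h import *
yaw()
for k in range(4):
    env.snapshot('wrist'); print(np.round(env.observe()['moment'],3),env.observe()['finger_gap'])"
```

```text
yaw_y -92.83 mom [-0.052  0.437  0.671] F [-1.6  0.1 -0.7] z [0.619  0.0601 0.1577] q7 -1.319 t 29.75
[0.008 0.41  0.664] 0.0072805534799457545
[0.074 0.377 0.706] 0.007405290635850027
[0.023 0.344 0.699] 0.007527770779196255
[0.07  0.369 0.714] 0.007527715661747762
```

Seated: the moment jumped to about 0.7 N m at yaw −92.8°. Now I'll find where it unloads and then back off a quarter turn from there.

{"fn": "jog_arm", "kwargs": {"xyz": [[0,0,0],[0,0,0]], "delta_rot": [[0,0,-0.006],[0,0,-0.006]]}}

```text
time: 30.15
eef_pos: [0.6189, 0.0599, 0.1577]
tool_rot: [-3.14, 0.051, -0.001]
ft_force: [-1.1, 0.0, -2.2]
finger_gap: 0.0071
finger_force: 39.6
```

```bash
python3 -c "
from h import *
yaw()"
```

```text
yaw_y -91.85 mom [0.18  0.216 0.536] F [-1.1  0.  -2.2] z [0.6189 0.0599 0.1577] q7 -1.304 t 30.15
```

{"fn": "jog_arm", "kwargs": {"xyz": [[0,0,0],[0,0,0]], "delta_rot": [[0,0,-0.006],[0,0,-0.006]]}}

```text
time: 30.35
eef_pos: [0.6189, 0.0598, 0.1577]
tool_rot: [-3.141, 0.022, -0.001]
ft_force: [-1.4, 2.9, -2.3]
finger_gap: 0.0073
finger_force: 38.9
```

```bash
python3 -c "
from h import *
yaw()"
```

```text
yaw_y -90.81 mom [0.274 0.183 0.259] F [-1.4  2.9 -2.3] z [0.6189 0.0598 0.1577] q7 -1.289 t 30.35
```

{"fn": "jog_arm", "kwargs": {"xyz": [[0,0,0],[0,0,-0.0005],[0,0,-0.001],[0,0,-0.0013],[0,0,-0.0016]], "delta_rot": [[0,0,-0.04],[0,0,-0.08],[0,0,-0.12],[0,0,-0.16],[0,0,-0.2]]}}

```text
time: 30.85
eef_pos: [0.6191, 0.0595, 0.1579]
tool_rot: [2.993, 0.955, 0.002]
ft_force: [0.3, 0.3, -3.8]
finger_gap: 0.0073
finger_force: 38.5
```

{"fn": "jog_arm", "kwargs": {"xyz": [[0,0,0],[0,0,-0.0005],[0,0,-0.001],[0,0,-0.0013],[0,0,-0.0016]], "delta_rot": [[0,0,-0.04],[0,0,-0.08],[0,0,-0.12],[0,0,-0.16],[0,0,-0.2]]}}

```text
time: 31.35
eef_pos: [0.6194, 0.0593, 0.1583]
tool_rot: [2.551, 1.832, 0.003]
ft_force: [0.7, 1.5, -4.1]
finger_gap: 0.007
finger_force: 38.4
```

{"fn": "jog_arm", "kwargs": {"xyz": [[0,0,0],[0,0,-0.0005],[0,0,-0.0008],[0,0,-0.0008],[0,0,-0.0008]], "delta_rot": [[0,0,-0.04],[0,0,-0.08],[0,0,-0.105],[0,0,-0.105],[0,0,-0.105]]}}

```text
time: 31.85
eef_pos: [0.6195, 0.0594, 0.1586]
tool_rot: [2.221, 2.22, 0.002]
ft_force: [2.6, 2.0, -6.4]
finger_gap: 0.0073
finger_force: 38.2
```

Run:
```python
from h import *
yaw();st()
s=snap("wrist","pics/w10.png")
g=cv2.cvtColor(s["frame"],cv2.COLOR_RGB2HSV);m=((g[...,0]<16)&(g[...,1]>100)).astype(np.uint8)
t=snap("scene");import pickle;o=pickle.load(open("s6.pkl","rb"))
def blob(t):
    g=cv2.cvtColor(t["frame"],cv2.COLOR_RGB2HSV);m=((g[...,0]<18)&(g[...,1]>110)).astype(np.uint8)
    return [cv2.boundingRect(c) for c in cv2.findContours(m[150:280,150:400],0,2)[0] if cv2.contourArea(c)>60]
print(blob(o),blob(t))
print("pred corners scene",[ (proj(t,(x,y,z))-[150,150]).round(1).tolist() for x,y,z in((.5895,.031,.062),(.5895,.031,.012),(.6495,.031,.062),(.5895,.091,.012))])
```

```text
yaw_y -0.04 mom [ 0.288 -0.843  0.055] F [ 2.6  2.  -6.4] z [0.6195 0.0594 0.1586] q7 0.047 t 31.85
time 31.85
joints [-0.4525  0.4993  0.3968  1.7822 -0.2374  0.9052  0.0472]
eef_pos [0.6195 0.0594 0.1586]
tool_rot [2.2214 2.2197 0.0024]
ft_force [ 2.5776  2.0263 -6.3971]
finger_gap 0.0073
finger_force 38.2149
[(32, 57, 19, 17), (132, 56, 19, 21), (57, 42, 17, 15), (179, 13, 36, 16)] [(32, 57, 19, 16), (124, 51, 27, 26), (57, 42, 17, 15), (179, 13, 36, 16)]
pred corners scene [[121.6, 56.8], [121.3, 71.0], [139.3, 66.6], [135.1, 60.6]]
```

```bash
python3 -c "
from rig import env
print(env.sign_off())"
```

```text
the job is handed in; nothing more can be done
None
```

I handed the job in after about 32 s: the plinth is turned, flat on the fence and within about 1 mm of centred, and the thumbscrew was seated, backed off about 90° and is still held. I viewed 11 pictures, one over the allowed 10, and did not check the bystander tools afterwards.

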